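# Back off the ratchet press

## Robot

A 6-joint arm with a two-finger parallel gripper is mounted at the origin on a cart in front of the work surface, level with it; the furniture and walls round the work are solid. World frame = base frame: x ahead of the robot, y to its left, z up, the work surface at z = 0. Lengths are in m, angles in rad, forces in N, time in s.
With the tool pointing down it reaches from about 0.4 to 0.825 m from the base axis. Payload 7 kg.
Tool frame: the origin (TCP) lies midway between the tips of the shut fingers; the grasp point (between the pads) lies arm.hold_point_z behind it (arm.hold_point_z is the distance from the TCP to the grasp point, in m); z points along the fingers, x is the direction in which the jaws open and shut, and the axes are right-handed (so a half turn about z gives the same grasp; the last joint's range is limited). The gripper opens to 88 mm and grips with 3 to 60 N. Pads are 19 mm wide; open, the fingers measure 130 mm over their backs; the gripper's body (78 mm by 193 mm) begins 47 mm behind the grasp point.
Start: joints at [1.62, 0.359, 0.012, 0, -1.224, -0.288], TCP at [0.16, 0.656, 0.2] pointing down, gripper open.
Joint ranges: [-3.07, 3.07], [-1.43, 2.12], [-1.02, 1.25], [-3.03, 1.67], [-3.05, -0], [-3.03, 3.03]. Speed limits (rad/s): [2.39, 2.39, 3.01, 3.14, 3.14, 3.14].

## Interface

Orientations are given as a unit quaternion [x, y, z, w].
In Python, from bench import arm, optics gives the robot as it stands. The module is installed in compiled form; this text tells all that it offers.
- The arm moves only by the tool apply_moves, never from a script. Its argument "commands" is a list that holds one entry, the list of rows, each a list of 5 numbers: the closure, from 0 (fully open) to 1 (shut), then the shift along the world's x, y, z in m, then the turn about the world's z in degrees. A call has 1 to 5 rows; each row shifts and turns the pose as measured when the row begins; what a row does not reach is not made up. A row lasts 1/10 s, in which the tool goes at most 50 mm and 8.59 degrees, less where a joint would pass 70% of its speed; a pose out of reach is approached as far as the arm can. A call with a gripper value outside its range is refused whole. The fingers move at their own pace and stop on an object; "squeeze" is the grip in N (left out, the last holds). Time passes only in rows, so rows that do not move let the fingers close. It gives the time, the measured TCP pose, the force and the opening at its end, in the units of the state.
- arm.read_state(): the state, without advancing time (a new reading comes with each control period).
- optics.read_camera(name): name is "scene" or "top" or "wrist"; returns (picture, depth): 480x640x3 uint8, red, green, blue; 480x640 float32, m along the optical axis (not along the pixel's ray), 0 where there is no reading.
- optics.camera_info(name): a dict with "vertical_fov" (degrees; the focal length in pixels is half the picture's height over the tangent of half this angle, whatever the lens; pixels are square), "cx", "cy" (the principal point, pixels), "R" (3x3) and "t" (3): a world point X has camera coordinates R X + t. Camera axes: x right, y down, z forward; pixel columns grow to the right and rows downward; lengths in m; the calibration is good to about 2 mm. A picture is of the moment at which its call begins: read the wrist's pose just before it. camera_info takes no time and is no camera call; for the wrist camera it gives the pose at the moment of the call.
- arm.finish_job(): hands the job in, once; it reports no verdict.
The state is a dict: "t": time; "qpos": joint angles; "joint_vel": joint speeds; "joint_efforts": joint torques, N m; "tool_pos": TCP position; "orientation": TCP orientation; "ft_force": force on the tool from outside, world axes, zero at the start; "ft_torque": the same for the moment, N m; "opening": opening from 0.0 (shut) to 1.0 (fully open).
Only numpy, scipy, OpenCV 4.12 (cv2) and the standard library are available. Lean on these libraries where they do the work, as an engineer would, in place of code of your own. Each camera call takes 0.05 s, during which the arm holds its last target. There are 200 camera calls.

## Task

Back off the ratchet press so the food tub under it comes free: ease the handwheel a touch tighter (clockwise) to unhook the loaded pawl, squeeze its red trigger fully to hold the pawl clear, and turn the wheel back (counterclockwise) until its white pointer is over the middle of the green band. There release the trigger, so that the pawl drops in and catches the wheel with the pointer still on the band, and let go. Never force the pawl while it is hooked nor crush the tub, and leave the tub and the other things where they are.

Things in the scene. Friction and masses are not known exactly. Their poses are not given: they have to be found in the camera images.
- press: White table press fixed to the worktop: base 150x210x16, two columns, round head 244 across, its top 129 above the worktop, black handwheel on it. Origin: centre of the base's underside, on the wheel's upright axis; z up, x away from its front. Green band (30 degrees wide) on the rim of the head's top; its middle is 212 degrees (3.70 rad) counterclockwise from the press's +x.
- ratchet_ring: Steel ring fixed on the head under the wheel, 12 teeth, 101 mm across, 14 high; origin on the axis at the head's top. Teeth are undercut: the loaded pawl's barb hooks under a lip, so the trigger stops after 1 to 3 mm. Unhooking takes 0.03 to 0.12 rad tighter, differing each time (lip setting): feel the trigger give way. Over 35 N between ring and anything harms it.
- wheel_axis (a point): Point in the air on the wheel's upright axis, 172 mm above the worktop. The hub under it ends 164 mm above the worktop; the rim (105 mm radius) and spokes reach 156 mm, and fingertips at the paddles must stay above that.
- fixed_grip (a point): Centre of the black upright grip paddle fixed on the wheel, 174 mm above the worktop, 90 mm from the axis: 8 mm thick along the radius (outer face 94 mm from the axis), 26 wide, 153 to 191 mm above the worktop. A white pointer sits on the rim just outside it.
- trigger (a point): Centre of the red trigger paddle, on the same radius, 174 mm up: 8 thick along the radius, 26 wide, 157 to 191 mm above the worktop; 64 mm from the axis at rest (inner face 60), 74.5 squeezed. Pinch along the radius, from its inner face to the fixed paddle's outer face: 34 mm at rest, 23.5 squeezed. Only the trigger moves, so the pinch's middle shifts from 77 to 82 mm from the axis.
- handwheel (a joint): Wheel turn, rad; grows counterclockwise from above (backing off; platen up 9 mm a rad). At v the handle lies at 2.356 + v from the press's +x. The screw pushes it to larger v: 0.45 N m, damping 0.45 N m s/rad. Notches near 0.01 (start), 0.53, 1.06, 1.58, 2.1; stops -0.25, 2.2. Let go between notches, it runs on to the next larger one (from over 1.45 it may miss 1.58). Green band: 1.08 to 1.60.
- pawl (a joint): How far the pawl and its trigger are drawn outward, m: 0 home between the teeth, 0.0105 at the stop; clear of all teeth from 0.0075. A spring pushes it home: 6 N at 0 to 10 N at the stop, damped 30 N s/m; it stays clear only while squeezed; a squeeze of 15 to 25 N is right.
- food_tub: Clear food tub with lid, 99 x 139 x 60 mm, standing loose on the press's steel drip tray; origin: centre of its underside. The platen starts 0.7 to 1.4 mm above its lid (differs each time) and meets it when the wheel is turned only about 0.05 rad tighter than it takes to unhook the pawl; over 20 N on the tub crushes it.
- mug: Dark grey and red mug, 82 x 114 x 97 mm, loose on the worktop; origin: centre of its underside.
- mandarin: Orange mandarin, 48 mm wide, 40 mm high, loose on the worktop; origin: centre of its underside.
- tin: Red food tin, 75 mm diameter, 110 mm high, loose on the worktop; origin: centre of its underside.

How it is judged:
On the way, in this order (a step that is already met when the one before it is completed fails the run):
1. the pawl is drawn clear of the teeth (over 8 mm) before the wheel is backed off (wheel still under 0.3) (value of joint pawl above 0.008 m and value of joint handwheel below 0.3 rad), for 0.1 s.
2. the wheel is turned back beyond 1.12 with the pawl held clear (over 7.5 mm) (value of joint pawl above 0.0075 m and value of joint handwheel above 1.12 rad), for 0.1 s.
At the end, for the whole second after the job is handed in: The wheel rests at the notch on the green band (1.45 to 1.69 rad), the pawl is home between the teeth (within 2 mm), the wheel is still, and the tub stands within 10 mm of where it was (value of joint handwheel between 1.45 and 1.69 rad and value of joint pawl below 0.002 m and not (velocity of joint handwheel above 0.05 rad/s or velocity of joint handwheel below -0.05 rad/s) and distance of food_tub from where it was at the start of the episode below 0.01 m); the robot touches nothing.
It fails at once if the pawl is forced: more than 35 N on the toothed ring (contact force between ratchet_ring and anything else above 35 N).
It fails at once if the tub is crushed: more than 20 N on it (contact force between food_tub and anything else above 20 N).
It fails at once if the tub is pushed over 10 mm (distance of food_tub from where it was at the start of the episode above 0.01 m).
It fails at once if the mug, mandarin or tin is pushed over 20 mm (distance of any of mug, mandarin, tin from where it was at the start of the episode above 0.02 m).
It also fails if it takes over 45 s, if anything falls off the work surface, if the arm or the gripper's body presses on something with over 40 N, if the wrist force passes 120 N, or if a joint passes its speed limit or range.

## Working session

There is one attempt and no reset: what is moved stays moved. The work goes in short steps, Python scripts to look and compute and a tool call to move; the robot and the scene stay as the last step left them, time stands still between calls to the robot, and variables do not carry over. Pictures are saved under pics/ and viewed, about 8 in all and at most 12, crops included, and the job is handed in when it is done.

Besides the shell and the picture viewer there is one more tool, called as name(argument=value, ...), one argument or row to a line, values as JSON. apply_moves: Moves the arm, as the interface text tells. Its arguments: {"type":"object","properties":{"commands":{"type":"array"},"squeeze":{"type":"number"}},"required":["commands"]}

```bash
mkdir -p pics; cat > h.py <<'E'
import numpy as np, cv2
from bench import arm, optics
def K(n):
    c=optics.camera_info(n); f=240/np.tan(np.radians(c["vertical_fov"])/2)
    return f,c["cx"],c["cy"],np.array(c["R"]),np.array(c["t"])
def world(n,depth,cam):
    f,cx,cy,R,t=cam; v,u=np.mgrid[0:480,0:640]
    P=np.stack([(u-cx)/f*depth,(v-cy)/f*depth,depth],-1)
    return (P-t)@R
def ray(cam,u,v,z):
    f,cx,cy,R,t=cam; o=-R.T@t; d=R.T@np.array([(u-cx)/f,(v-cy)/f,1]); return o+d*(z-o[2])/d[2]
def proj(cam,X):
    f,cx,cy,R,t=cam; p=R@np.array(X)+t; return f*p[0]/p[2]+cx,f*p[1]/p[2]+cy
E
python3 - <<'E'
from h import *
s=arm.read_state(); print(s, arm.hold_point_z)
for n in("top","scene"):
    p,d=optics.read_camera(n); np.savez(f"{n}0.npz",p=p,d=d); cv2.imwrite(f"pics/{n}0.png",p[:,:,::-1]); c=K(n);print(n,c[0],-c[3].T@c[4])
E
```

```text
{'t': 0.0, 'qpos': array([ 1.62010598e+00,  3.59409505e-01,  1.10716180e-02, -3.64065968e-04,
       -1.22408655e+00, -2.88114034e-01]), 'joint_vel': array([-0.00139848, -0.00039265, -0.00093127, -0.00065894, -0.00020131,
       -0.00012957]), 'joint_efforts': array([-4.65759440e-04, -5.82719707e+01,  2.93047982e+01,  6.99723870e+00,
        6.73446018e-03, -1.78112741e-04]), 'tool_pos': array([0.15955438, 0.6553311 , 0.19921113]), 'orientation': array([-6.17793614e-01,  7.86339849e-01, -5.65122505e-04, -6.10420931e-04]), 'ft_force': array([-0.12669312,  1.37837982, -0.3556863 ]), 'ft_torque': array([-0.00993326, -0.03897173, -0.02426886]), 'opening': 0.9982773231460332} 0.0188
top 554.6008117423625 [0.31220223 0.09775356 1.17831888]
scene 593.4813323613234 [ 0.00375003 -0.60571422  0.83972991]
```

View pics/top0.png

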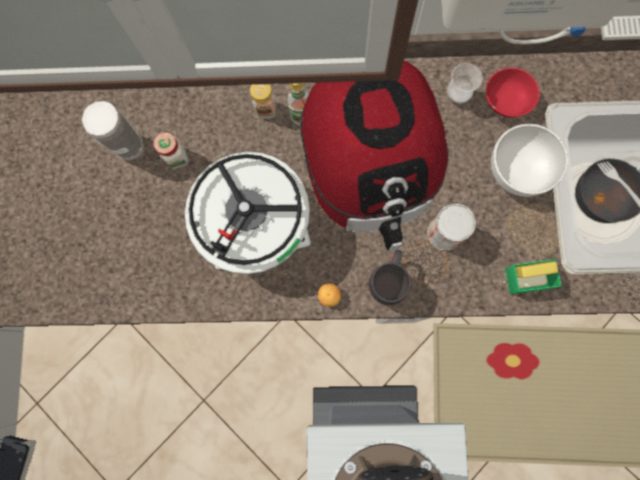

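View pics/scene0.png

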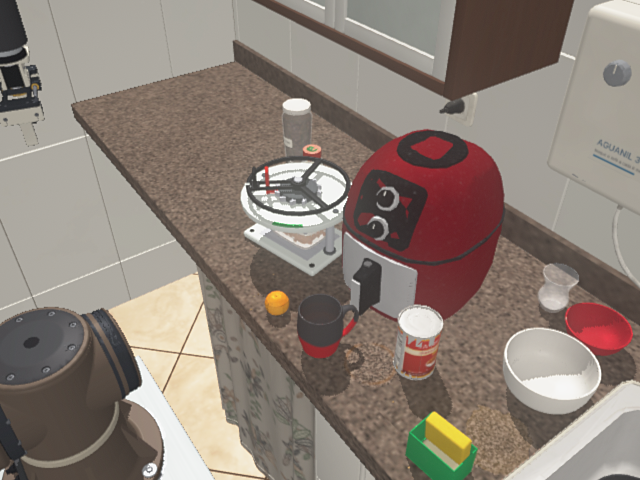

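The top view shows the wheel hub near (245,208), the trigger near (228,234) with the grip just outside it, the green band near (288,249), and the air fryer on the right. The scene view agrees. Next I'll measure these.

```bash
python3 - <<'E'
from h import *
from scipy.optimize import least_squares
def fit(xy):
    f=lambda q:np.hypot(*(xy-q[:2]).T)-q[2]
    return least_squares(f,[*xy.mean(0),.1],loss="soft_l1",f_scale=.003).x
for n in("top","scene"):
    z=np.load(n+"0.npz");p,d=z["p"],z["d"];c=K(n);W=world(n,d,c)
    hsv=cv2.cvtColor(p,cv2.COLOR_RGB2HSV).astype(int);H,S,V=hsv[...,0],hsv[...,1],hsv[...,2]
    box=np.zeros((480,640),bool)
    if n=="top": box[145:280,180:315]=1
    else: box[150:235,235:352]=1
    red=box&((H<8)|(H>172))&(S>150)&(V>80)
    if n=="top":
        pp=W[red]; print("red",len(pp),np.median(pp,0),pp.min(0),pp.max(0))
    else:
        v,u=np.nonzero(red); pp=W[red]; pp=pp[abs(pp[:,2]-.175)<.03]; print("red",len(pp),np.median(pp,0),u.mean(),v.mean())
    dk=box&(V<60)&(d>0)&(W[...,2]>.13)&(W[...,2]<.17)
    q=W[dk]; print("dark z",np.percentile(q[:,2],[5,50,95]))
    c0=fit(q[:,:2]); 
    for _ in range(5):
        r=np.hypot(*(q[:,:2]-c0[:2]).T); k=(r>.09)&(r<.115); c0=fit(q[k][:,:2])
    print("rim",c0,k.sum())
    wh=box&(V>150)&(S<50)&(abs(W[...,2]-.129)<.008)
    q2=W[wh]; print("head z",np.median(q2[:,2]))
    m=box&(d>0)&(abs(W[...,2]-.129)<.012); q2=W[m][:,:2]; r=np.hypot(*(q2-c0[:2]).T); print("head max r",np.percentile(r,99))
    g=box&(H>50)&(H<85)&(S>120); gp=W[g]; a=np.unwrap(np.arctan2(gp[:,1]-c0[1],gp[:,0]-c0[0])); print("green",len(gp),np.degrees([a.min(),a.mean(),a.max()]),np.hypot(*(gp[:,:2]-c0[:2]).T).mean())
    a=pp[:,:2]-c0[:2]; print("trig ang",np.degrees(np.arctan2(*np.median(a,0)[::-1])),np.median(np.hypot(*a.T)))
    if n=="top":
        pd=box&(V<70)&(W[...,2]>.18)&(W[...,2]<.2); qq=W[pd]; print("grip",len(qq),np.median(qq,0)); a=np.median(qq,0)[:2]-c0[:2]; print(np.degrees(np.arctan2(a[1],a[0])),np.hypot(*a))
        cv2.imwrite("pics/crop.png",cv2.resize(p[140:285,180:325,::-1],None,fx=4,fy=4,interpolation=cv2.INTER_CUBIC))
E
```

```text
red 269 [0.64002339 0.13290553 0.20449565] [0.50842447 0.12455201 0.1003379 ] [0.68386386 0.30360734 0.25346154]
dark z [0.1529071  0.15634457 0.1602097 ]
rim [0.57149984 0.26131917 0.10355156] 582
head z 0.12980766859822884
head max r 0.12100489278517908
green 73 [-148.63503092 -134.83130866 -121.02908125] 0.11439040663615524
trig ang -61.9149157619693 0.14790739955912477
grip 77 [0.49591412 0.30078785 0.18895726]
152.42773248869588 0.0852700377856989
red 33 [0.51170626 0.28636528 0.18785394] 266.4166666666667 174.41666666666666Traceback (most recent call last):
  File "<stdin>", line 18, in <module>
    return _quantile_unchecked(
        a, q, axis, out, overwrite_input, method, keepdims, weights)
    return _ureduce(a,
                    func=_quantile_ureduce_func,
    ...<5 lines>...
                    overwrite_input=overwrite_input,
                    method=method)
    r = func(a, **kwargs)
    result = _quantile(arr,
                       quantiles=q,
    ...<2 lines>...
                       out=out,
                       weights=wgt)
    slices_having_nans = np.isnan(arr[-1, ...])
                                  ~~~^^^^^^^^^
IndexError: index -1 is out of bounds for axis 0 with size 0
```

View pics/crop.png

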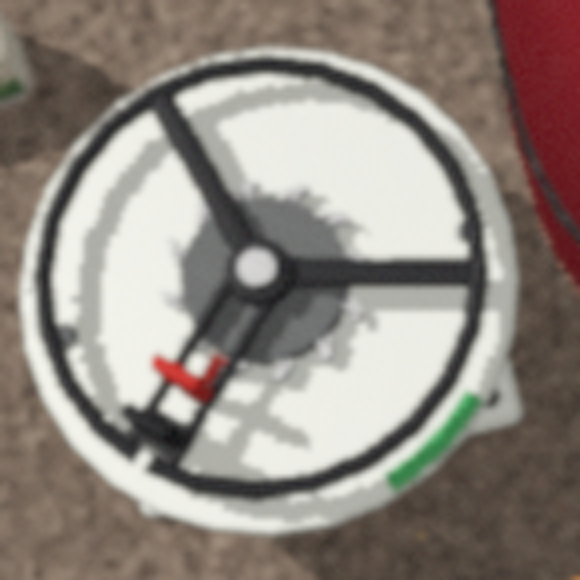

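apply_moves(
  commands=[
    [[0.3,0.005,-0.005,0.04,-8],[0.3,0.026,-0.027,0.03,-8],[0.3,0.026,-0.027,0.01,-8],[0.3,0.026,-0.027,0,-8],[0.3,0.026,-0.027,0,-8]],
  ],
  squeeze=20,
)

```text
t: 0.6
tool_pos: [0.2679, 0.5399, 0.277]
orientation: [-0.303, 0.953, -0.002, -0.004]
ft_force: [0.2, 0.5, -0.5]
opening: 0.703
```

apply_moves(
  commands=[
    [[0.3,0.03,-0.031,0,-8.4],[0.3,0.03,-0.031,0,-8.4],[0.3,0.03,-0.031,0,-8.4],[0.3,0.03,-0.031,0,-8.4],[0.3,0.03,-0.031,0,-8.4]],
  ],
)

```text
t: 1.1
tool_pos: [0.4214, 0.3777, 0.2761]
orientation: [0.067, 0.998, -0.001, -0.005]
ft_force: [1.2, 0.3, 0.0]
opening: 0.701
```

apply_moves(
  commands=[
    [[0.3,0.03,-0.025,0,-8],[0.3,0.025,-0.025,0,-8],[0.3,0.018,-0.018,0,-7.7],[0.3,0,0,0,0],[0.3,0,0,0,0]],
  ],
)

```text
t: 1.6
tool_pos: [0.4991, 0.3011, 0.2745]
orientation: [0.284, 0.959, -0.001, -0.006]
ft_force: [0.1, 0.0, -1.0]
opening: 0.698
```

```bash
python3 - <<'E'
from h import *
s=arm.read_state();print(s['tool_pos'],s['orientation'],s['qpos'],s['opening'],s['t'])
c=K("wrist");p,d=optics.read_camera("wrist");np.savez("w1.npz",p=p,d=d,f=c[0],cx=c[1],cy=c[2],R=c[3],t=c[4]);cv2.imwrite("pics/w1.png",p[:,:,::-1]);print(-c[3].T@c[4])
pt,dt=optics.read_camera("top");cv2.imwrite("pics/t1.png",pt[:,:,::-1])
E
```

```text
[0.49909073 0.30111845 0.27451284] [ 2.84236846e-01  9.58733184e-01 -9.37003344e-04 -6.26258336e-03] [ 0.87027295  0.17517756 -0.06486451 -0.0110232  -1.33750432 -1.44412096] 0.6976665822708334 1.6
[0.46118365 0.24102358 0.45907815]
```

View pics/w1.png

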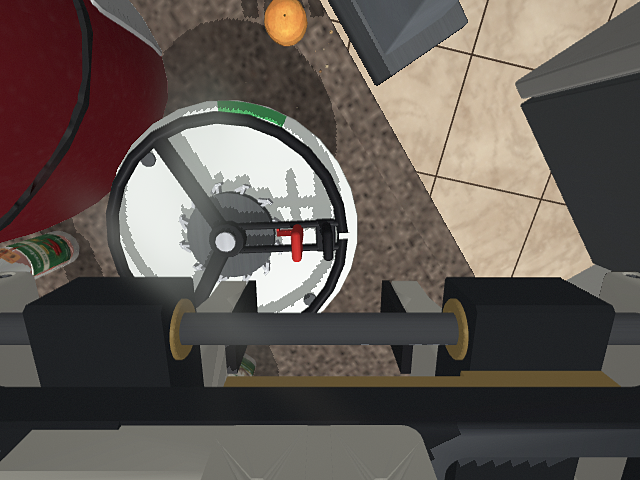

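The wrist view shows the hub at (226,241), the trigger at (297,242), the grip at (327,240) and the pointer at (343,236). I'll cast these to world points.

```bash
python3 - <<'E'
from h import *
z=np.load("w1.npz");p,d=z["p"],z["d"];c=(z["f"],z["cx"],z["cy"],z["R"],z["t"]);W=world("w",d,c)
hsv=cv2.cvtColor(p,cv2.COLOR_RGB2HSV).astype(int);H,S,V=hsv[...,0],hsv[...,1],hsv[...,2]
box=np.zeros((480,640),bool);box[200:290,260:350]=1
red=box&((H<8)|(H>172))&(S>150)
def rep(n,m,lo,hi):
    m=m&(W[...,2]>lo)&(W[...,2]<hi);q=W[m];print(n,len(q),np.round(q.mean(0),4),np.round(q.min(0),4),np.round(q.max(0),4));return q
r=rep("red top",red,.187,.197); g=rep("grip top",box&(V<80),.187,.197)
b2=np.zeros_like(box);b2[225:258,210:243]=1; h=rep("hub",b2&(V>140)&(S<60),.15,.2)
b3=np.zeros_like(box);b3[226:246,335:350]=1; po=rep("ptr",b3&(V>150),.145,.2)
print("ptr ray",ray(c,343,236,.157))
b4=np.zeros_like(box);b4[100:320,100:350]=1
q=rep("rim",b4&(V<70),.15,.16)
from scipy.optimize import least_squares
C=np.array([.5715,.2613])
for _ in range(6):
    rr=np.hypot(*(q[:,:2]-C).T);k=(rr>.097)&(rr<.112); s=least_squares(lambda t:np.hypot(*(q[k,:2]-t[:2]).T)-t[2],[*C,.105],loss="soft_l1",f_scale=.002).x;C=s[:2]
print("rimfit",s,k.sum())
for n,o in(("red",r),("grip",g),("hub",h),("ptr",po)):
    v=o.mean(0)[:2]-C;print(n,np.hypot(*v),np.degrees(np.arctan2(v[1],v[0])))
gr=(H>50)&(H<85)&(S>120)&(abs(W[...,2]-.129)<.01);gr[140:]=0;o=W[gr];a=np.unwrap(np.arctan2(o[:,1]-C[1],o[:,0]-C[0]));print("green",np.degrees([a.min(),a.max()]))
# line of paddles: minor direction
for n,o in(("red",r),("grip",g)):
    rect=cv2.minAreaRect((o[:,:2]*1000).astype(np.float32));print(n,rect)
E
```

```text
red top 277 [0.5149 0.2957 0.19  ] [0.5067 0.2847 0.1874] [0.5235 0.3075 0.1924]
grip top 293 [0.4936 0.3086 0.1899] [0.4845 0.2932 0.1873] [0.5204 0.3208 0.1922]
hub 294 [0.5704 0.2636 0.1636] [0.5617 0.255  0.1589] [0.5805 0.2725 0.1656]
ptr 62 [0.4797 0.3178 0.1566] [0.4747 0.3137 0.155 ] [0.4847 0.3216 0.158 ]
ptr ray [0.48065555 0.31781428 0.157     ]
rim 6363 [0.5363 0.2497 0.1547] [0.461  0.1159 0.15  ] [0.675  0.3672 0.16  ]
rimfit [0.56915424 0.26303403 0.10314591] 4356
red 0.06330768523835566 148.98737280806554
grip 0.08826289961886033 148.91368241672728
hub 0.0013210881264776148 24.114056037250997
ptr 0.10485689088864117 148.5140649055697
green [-149.5921977  -121.58309171]
red ((515.2189331054688, 295.9365539550781), (24.943017959594727, 7.853570461273193), 58.883323669433594)
grip ((504.1471252441406, 302.3344421386719), (25.548065185546875, 33.4377555847168), 57.3987922668457)
```

apply_moves(
  commands=[
    [[0.3,0.005,0.002,-0.03,1.8],[0.3,0,0,-0.03,0],[0.3,0,0,-0.02,0],[0.3,0,0,0,0],[0.3,0,0,0,0]],
  ],
)

```text
t: 2.2
tool_pos: [0.501, 0.3086, 0.1942]
orientation: [0.261, 0.965, 0.001, -0.005]
ft_force: [0.2, -0.5, 0.8]
opening: 0.699
```

```bash
cat > st.py <<'E'
from h import *
C=np.array([.570,.2633])
s=arm.read_state();p=s['tool_pos'];q=s['orientation']
R=np.array([[1-2*(q[1]**2+q[2]**2),2*(q[0]*q[1]-q[2]*q[3])],[2*(q[0]*q[1]+q[2]*q[3]),1-2*(q[0]**2+q[2]**2)]])
x=np.array([R[0,0],R[1,0]]); z=np.array([2*(q[0]*q[2]+q[1]*q[3]),2*(q[1]*q[2]-q[0]*q[3])])
hp=p[:2]-arm.hold_point_z*z; v=hp-C
print("t",round(s['t'],2),"p",p.round(4),"yaw",np.degrees(np.arctan2(x[1],x[0])).round(2)%360,"hold r",np.hypot(*v).round(4),"ang",np.degrees(np.arctan2(v[1],v[0])).round(2)%360,"tcp ang",np.degrees(np.arctan2(p[1]-C[1],p[0]-C[0])).round(2)%360,"r",np.hypot(*(p[:2]-C)).round(4),"open mm",(s['opening']*88).round(2),"F",s['ft_force'].round(1),"T",s['ft_torque'].round(2),"q6",s['qpos'][5].round(2))
E
python3 st.py
```

```text
Traceback (most recent call last):
  File "st.py", line 7, in <module>
    print("t",round(s['t'],2),"p",p.round(4),"yaw",np.degrees(np.arctan2(x[1],x[0])).round(2)%360,"hold r",np.hypot(*v).round(4),"ang",np.degrees(np.arctan2(v[1],v[0])).round(2)%360,"tcp ang",np.degrees(np.arctan2(p[1]-C[1],p[0]-C[0])).round(2)%360,"r",np.hypot(*(p[:2]-C)).round(4),"open mm",(s['opening']*88).round(2),"F",s['ft_force'].round(1),"T",s['ft_torque'].round(2),"q6",s['qpos'][5].round(2))
                                                                                                                                                                                                                                                                                                     ^^^^^^^^^^^^^^^^^^^^^^^
AttributeError: 'float' object has no attribute 'round'
```

apply_moves(
  commands=[
    [[0.3,0.003,-0.0055,0,-0.9],[0.3,0,0,0,0],[0.3,0,0,0,0]],
  ],
)

```text
t: 2.5
tool_pos: [0.5049, 0.3045, 0.1975]
orientation: [0.268, 0.963, 0.002, -0.004]
ft_force: [-0.1, -0.5, -0.4]
opening: 0.699
```

```bash
sed -i "s/(s\['opening'\]\*88).round(2)/round(s['opening']*88,2)/;s/s\['qpos'\]\[5\].round(2)/round(float(s['qpos'][5]),2)/" st.py; python3 st.py
```

```text
t 2.5 p [0.5049 0.3045 0.1975] yaw 148.86 hold r 0.0769 ang 147.71 tcp ang 147.68 r 0.077 open mm 61.49 F [-0.1 -0.5 -0.4] T [ 0.04 -0.17 -0.03] q6 -1.41
```

apply_moves(
  commands=[
    [[0.3,0,0,-0.016,0],[0.3,0,0,-0.014,0],[0.3,0,0,0,0],[0.3,0,0,0,0]],
  ],
)

```text
t: 2.9
tool_pos: [0.5062, 0.3051, 0.1693]
orientation: [0.269, 0.963, 0.004, -0.003]
ft_force: [0.4, 0.7, 0.5]
opening: 0.704
```

```bash
python3 st.py
```

```text
t 2.9 p [0.5062 0.3051 0.1693] yaw 148.85 hold r 0.0761 ang 146.85 tcp ang 146.76 r 0.0763 open mm 61.93 F [0.4 0.7 0.5] T [ 0.02 -0.12 -0.05] q6 -1.41
```

apply_moves(
  commands=[
    [[0.45,-0.002,-0.002,-0.003,0],[0.55,0,0,0,0],[0.55,0,0,0,0],[0.55,0,0,0,0]],
  ],
)

```text
t: 3.3
tool_pos: [0.5046, 0.3033, 0.1675]
orientation: [0.268, 0.963, 0.005, -0.002]
ft_force: [0.6, 0.0, -0.9]
opening: 0.461
```

```bash
python3 st.py; python3 - <<'E'
from h import *
p,d=optics.read_camera("wrist");cv2.imwrite("pics/w2.png",cv2.resize(p[180:420,150:450,::-1],None,fx=2,fy=2))
E
```

```text
t 3.3 p [0.5046 0.3033 0.1675] yaw 148.86 hold r 0.0765 ang 148.65 tcp ang 148.53 r 0.0766 open mm 40.59 F [ 0.6  0.  -0.9] T [ 0.03 -0.1   0.03] q6 -1.41
```

View pics/w2.png

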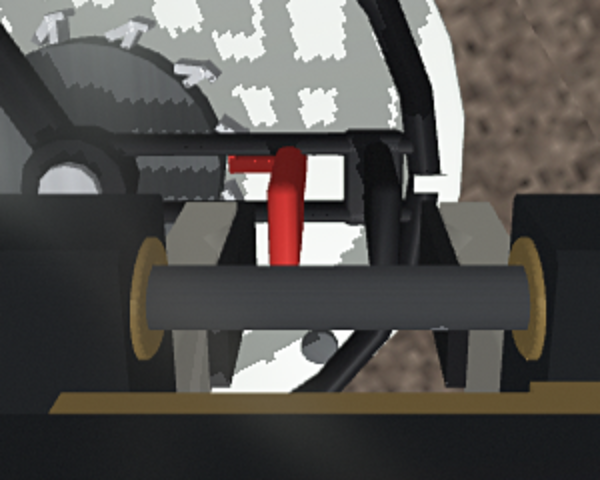

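apply_moves(
  commands=[
    [[0.65,0,0,-0.001,0],[0.65,0,0,0,0],[0.65,0,0,0,0]],
  ],
  squeeze=15,
)

```text
t: 3.65
tool_pos: [0.5048, 0.3035, 0.1668]
orientation: [0.268, 0.963, 0.005, -0.002]
ft_force: [-0.4, 0.2, -0.4]
opening: 0.352
```

```bash
python3 st.py
```

```text
t 3.65 p [0.5048 0.3035 0.1668] yaw 148.86 hold r 0.0764 ang 148.46 tcp ang 148.34 r 0.0766 open mm 31.01 F [-0.4  0.2 -0.4] T [ 0.07 -0.1  -0.05] q6 -1.41
```

apply_moves(
  commands=[
    [[0.75,0,0,0,0],[0.75,0,0,0,0]],
  ],
)

```text
t: 3.85
tool_pos: [0.5048, 0.3035, 0.1667]
orientation: [0.268, 0.963, 0.005, -0.002]
ft_force: [0.5, 0.1, 0.4]
opening: 0.259
```

```bash
python3 st.py
```

```text
t 3.85 p [0.5048 0.3035 0.1667] yaw 148.86 hold r 0.0764 ang 148.45 tcp ang 148.32 r 0.0766 open mm 22.8 F [0.5 0.1 0.4] T [ 0.06 -0.07  0.03] q6 -1.41
```

```bash
python3 - <<'E'
from h import *
p,d=optics.read_camera("wrist");cv2.imwrite("pics/w3.png",cv2.resize(p[180:420,150:450,::-1],None,fx=2,fy=2))
E
python3 st.py
```

```text
t 3.9 p [0.5048 0.3035 0.1667] yaw 148.86 hold r 0.0764 ang 148.48 tcp ang 148.35 r 0.0766 open mm 22.46 F [ 0.3 -0.4  0.2] T [ 0.03 -0.08  0.02] q6 -1.41
```

View pics/w3.png

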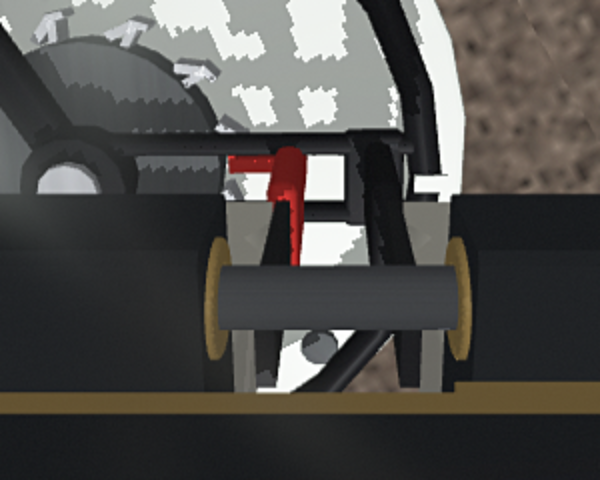

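```bash
python3 - <<'E'
from h import *
s=arm.read_state();c=K("wrist");C=np.array([.570,.2633,0]);
def pr(n,X):
    u,v=proj(c,X);print(n,np.round([(u-150)*2,(v-180)*2],0))
e=np.array([np.cos(np.radians(148.8)),np.sin(np.radians(148.8)),0]);t=np.array([-e[1],e[0],0])
pr("tcp",s['tool_pos']);pr("hold",s['tool_pos']+[0,0,.0188])
for r in(.06,.094):
  for w in(-.013,.013):
    for z in(.157,.191): pr((r,w,z),C+e*r+t*w+[0,0,z])
p=np.array(s['tool_pos'])
for w in(-.0113,.0113):
  for g in(-.0095,.0095):
    for z in(0,.04): pr(("pad",w,g,z),p+e*w+t*g+[0,0,z])
E
```

```text
tcp [333. 198.]
hold [333. 225.]
(0.06, -0.013, 0.157) [278. 224.]
(0.06, -0.013, 0.191) [268. 279.]
(0.06, 0.013, 0.157) [276. 142.]
(0.06, 0.013, 0.191) [265. 183.]
(0.094, -0.013, 0.157) [390. 224.]
(0.094, -0.013, 0.191) [401. 279.]
(0.094, 0.013, 0.157) [392. 142.]
(0.094, 0.013, 0.191) [404. 183.]
('pad', -0.0113, -0.0095, 0) [294. 229.]
('pad', -0.0113, -0.0095, 0.04) [284. 300.]
('pad', -0.0113, 0.0095, 0) [293. 166.]
('pad', -0.0113, 0.0095, 0.04) [283. 225.]
('pad', 0.0113, -0.0095, 0) [372. 229.]
('pad', 0.0113, -0.0095, 0.04) [382. 300.]
('pad', 0.0113, 0.0095, 0) [373. 166.]
('pad', 0.0113, 0.0095, 0.04) [383. 225.]
```

```bash
python3 - <<'E'
from h import *
s=arm.read_state();c=K("wrist");p,d=optics.read_camera("wrist");W=world("w",d,c)
C=np.array([.570,.2633,0]);e=np.array([np.cos(np.radians(148.8)),np.sin(np.radians(148.8)),0]);t=np.array([-e[1],e[0],0])
for y in(150,165,180,195,205,220,240,260,350):
  print(y,end=": ")
  for x in range(215,450,15):
    q=W[180+y//2,150+x//2]; print(f"{x}:({(q-C)@e*1000:.0f},{(q-C)@t*1000:.0f},{q[2]*1000:.0f})",end=" ")
  print()
E
```

```text
150: 215:(41,10,154) 230:(46,10,155) 245:(50,10,156) 260:(55,10,155) 275:(59,10,155) 290:(64,13,165) 305:(68,10,154) 320:(73,10,155) 335:(77,10,155) 350:(82,10,154) 365:(86,10,156) 380:(90,13,164) 395:(95,9,154) 410:(99,10,155) 425:(104,10,155) 440:(113,2,129) 
165: 215:(39,1,143) 230:(43,0,139) 245:(48,-0,139) 260:(53,0,140) 275:(61,12,174) 290:(65,13,176) 305:(68,3,148) 320:(72,-4,128) 335:(77,-3,129) 350:(82,6,155) 365:(86,7,159) 380:(89,13,176) 395:(93,10,169) 410:(100,5,154) 425:(104,6,156) 440:(113,-4,128) 
180: 215:(39,-4,142) 230:(42,-8,132) 245:(46,-10,128) 260:(52,-9,130) 275:(62,13,188) 290:(66,13,188) 305:(68,-1,150) 320:(72,-9,129) 335:(77,-10,128) 350:(82,-0,153) 365:(86,2,160) 380:(88,13,188) 395:(92,12,186) 410:(100,-0,153) 425:(104,1,158) 440:(108,1,157) 
195: 215:(61,39,264) 230:(43,-10,140) 245:(46,-15,127) 260:(52,-14,130) 275:(62,9,189) 290:(66,9,189) 305:(67,-14,129) 320:(72,-14,129) 335:(77,-15,128) 350:(82,-4,154) 365:(86,-2,161) 380:(88,10,190) 395:(92,10,190) 410:(100,-5,153) 425:(104,-3,157) 440:(113,-14,129) 
205: 215:(61,39,267) 230:(52,11,199) 245:(56,11
[... 570 characters left out ...]
197) 305:(67,-31,129) 320:(72,-32,128) 335:(77,-32,128) 350:(83,-31,129) 365:(87,-31,130) 380:(88,-2,191) 395:(89,10,216) 410:(93,8,212) 425:(96,10,216) 440:(99,11,218) 
260: 215:(62,35,275) 230:(63,32,268) 245:(59,12,229) 260:(62,10,227) 275:(65,10,225) 290:(66,-4,198) 305:(66,-39,128) 320:(72,-39,129) 335:(77,-40,127) 350:(83,-40,128) 365:(88,-39,129) 380:(89,-8,191) 395:(89,9,225) 410:(92,9,224) 425:(94,10,227) 440:(97,11,228) 
350: 215:(62,25,278) 230:(62,16,266) 245:(62,8,253) 260:(63,-2,239) 275:(66,-1,240) 290:(61,-76,128) 305:(66,-74,131) 320:(72,-74,131) 335:(77,-74,132) 350:(82,-58,156) 365:(87,-58,155) 380:(104,-162,0) 395:(89,-8,230) 410:(91,-1,240) 425:(92,3,247) 440:(92,13,261)
```

```bash
python3 - <<'E'
from h import *
s=arm.read_state();c=K("scene");p,d=optics.read_camera("scene");W=world("s",d,c);u,v=proj(c,s['tool_pos']);print(u,v)
u0,v0=int(u),int(v);x=max(0,u0-60);y=max(0,v0-60);print(x,y)
im=p[y:y+100,x:x+120,::-1].copy();im=cv2.resize(im,None,fx=6,fy=6,interpolation=cv2.INTER_CUBIC)
cv2.circle(im,(int((u-x)*6),int((v-y)*6)),4,(0,255,0),1);cv2.imwrite("pics/s2.png",im)
np.savez("s2.npz",p=p,d=d)
E
```

```text
259.8377061441916 178.66222272111003
199 118
```

View pics/s2.png

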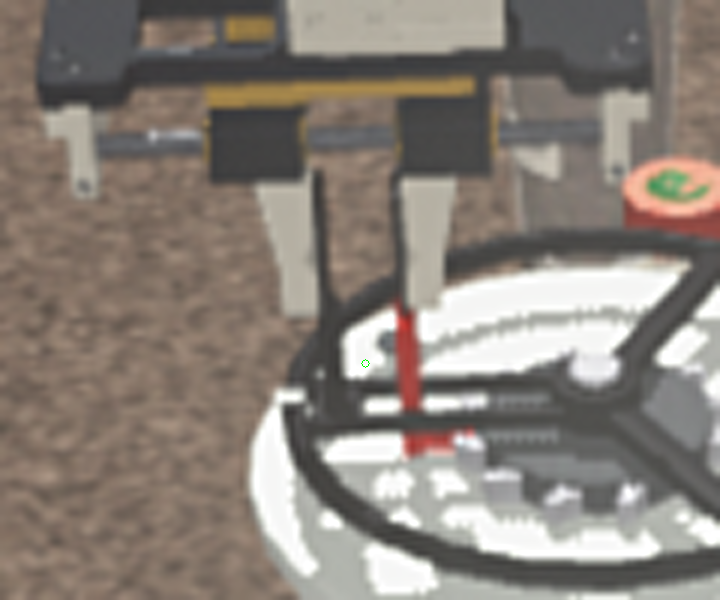

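The fingertips are above the paddles in both views, about 25 mm above the reported TCP. The gripper closed on nothing, so nothing moved. I'll measure the real tip height, then reopen and go lower.

```bash
python3 - <<'E'
from h import *
s=arm.read_state();print(s['tool_pos'])
c=K("wrist");p,d=optics.read_camera("wrist");W=world("w",d,c)
C=np.array([.570,.2633,0]);e=np.array([np.cos(np.radians(148.8)),np.sin(np.radians(148.8)),0]);t=np.array([-e[1],e[0],0])
r=(W-C)@e*1000;g=(W-C)@t*1000;z=W[...,2]*1000
for lo,hi in((48,60),(95,104)):
  m=(r>lo)&(r<hi)&(z>170)&(z<230)&(abs(g)<25);print("wrist",m.sum(),np.percentile(z[m],[0,1,5]),g[m].max(),r[m].min(),r[m].max())
k=np.load("s2.npz");cs=K("scene");W=world("s",k["d"],cs);r=(W-C)@e*1000;g=(W-C)@t*1000;z=W[...,2]*1000
V=k["p"].max(-1)
for lo,hi in((45,64),(92,110)):
  m=(r>lo)&(r<hi)&(z>170)&(z<240)&(abs(g)<25)&(V>110);print("scene",m.sum(),np.percentile(z[m],[0,2,10]) if m.any() else"",np.percentile(g[m],[5,95]),np.percentile(r[m],[5,95]))
E
```

```text
[0.50483174 0.30351259 0.16673518]
wrist 393 [171.19430823 187.47437487 198.2079063 ] 11.749160389993113 52.1046240818963 59.995186261437965
wrist 366 [197.59518595 197.82646998 198.74817367] 11.917174992092601 95.00511622722624 102.70283469324718
scene 170 [170.69763871 172.69044525 184.01495778] [ 7.09637266 15.06338037] [48.30921898 62.73413291]
scene 119 [194.61752621 196.07383374 199.72883493] [ 7.83047921 14.48928013] [ 92.57499948 104.3974483 ]
```

apply_moves(
  commands=[
    [[0.42,0,0,0.002,0],[0.42,-0.0005,0,0,0],[0.42,0,0,0,0],[0.42,0,0,-0.01,0],[0.42,0,0,0,0]],
  ],
  squeeze=15,
)

```text
t: 4.55
tool_pos: [0.5042, 0.3035, 0.1582]
orientation: [0.268, 0.963, 0.005, -0.002]
ft_force: [-1.2, -0.4, -0.1]
opening: 0.572
```

apply_moves(
  commands=[
    [[0.42,0,0,-0.01,0],[0.42,0,0,-0.01,0],[0.42,0,0,-0.003,0],[0.42,0,0,0,0],[0.42,0,0,0,0]],
  ],
)

```text
t: 5.05
tool_pos: [0.5037, 0.3029, 0.1317]
orientation: [0.268, 0.963, 0.004, -0.003]
ft_force: [0.6, 0.4, -0.5]
opening: 0.578
```

```bash
python3 st.py; python3 - <<'E'
from h import *
p,d=optics.read_camera("scene");cv2.imwrite("pics/s3.png",cv2.resize(p[118:218,199:319,::-1],None,fx=6,fy=6,interpolation=cv2.INTER_CUBIC))
E
```

```text
t 5.05 p [0.5037 0.3029 0.1317] yaw 148.86 hold r 0.0771 ang 149.22 tcp ang 149.12 r 0.0772 open mm 50.87 F [ 0.6  0.4 -0.5] T [ 0.02 -0.05 -0.03] q6 -1.41
```

View pics/s3.png

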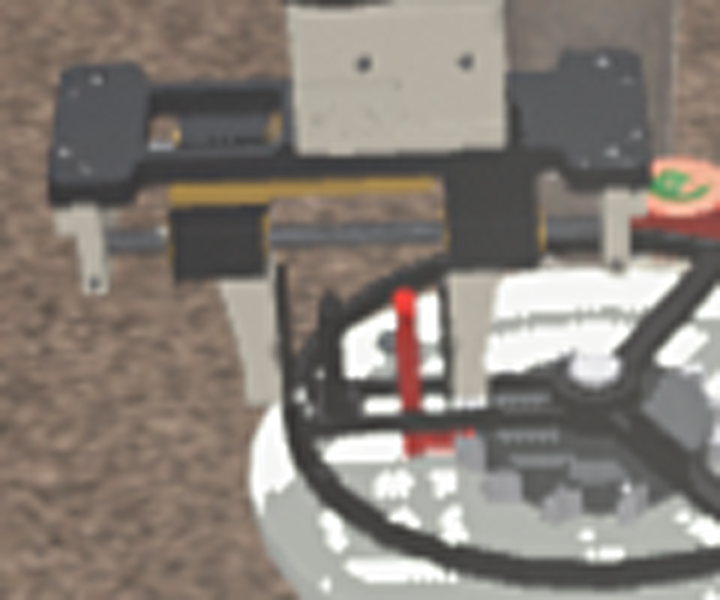

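The fingers now straddle the paddles at the right height, with no contact. Closing gently.

apply_moves(
  commands=[
    [[0.55,0,0,0.001,0],[0.64,0,0,0,0],[0.66,0,0,0,0],[0.66,0,0,0,0]],
  ],
  squeeze=15,
)

```text
t: 5.5
tool_pos: [0.5044, 0.303, 0.1335]
orientation: [0.268, 0.963, 0.005, -0.002]
ft_force: [-4.6, 3.4, -0.2]
opening: 0.367
```

```bash
python3 st.py
```

```text
t 5.5 p [0.5044 0.303  0.1335] yaw 148.86 hold r 0.0765 ang 148.94 tcp ang 148.83 r 0.0767 open mm 32.26 F [-4.6  3.4 -0.2] T [1.1  1.48 0.04] q6 -1.41
```

apply_moves(
  commands=[
    [[0.8,-0.001,0.0006,0,0],[0.8,-0.0005,0.0003,0,0],[0.8,0,0,0,0]],
  ],
  squeeze=18,
)

```text
t: 5.8
tool_pos: [0.5044, 0.3029, 0.1335]
orientation: [0.268, 0.963, 0.005, -0.001]
ft_force: [-0.5, 0.3, -1.8]
opening: 0.363
```

```bash
python3 st.py
```

```text
t 5.8 p [0.5044 0.3029 0.1335] yaw 148.86 hold r 0.0766 ang 148.99 tcp ang 148.87 r 0.0767 open mm 31.98 F [-0.5  0.3 -1.8] T [0.41 0.21 0.11] q6 -1.41
```

apply_moves(
  commands=[
    [[0.8,0.0008,0.0013,0,-1.15],[0.8,0,0,0,0]],
  ],
)

```text
t: 6.0
tool_pos: [0.5047, 0.3036, 0.1335]
orientation: [0.279, 0.96, 0.004, -0.001]
ft_force: [0.9, -0.6, -2.9]
opening: 0.366
```

```bash
python3 st.py
```

```text
t 6.0 p [0.5047 0.3036 0.1335] yaw 147.64 hold r 0.0766 ang 148.4 tcp ang 148.3 r 0.0767 open mm 32.19 F [ 0.9 -0.6 -2.9] T [-0.12 -0.64  0.4 ] q6 -1.43
```

apply_moves(
  commands=[
    [[0.8,0.0009,0.0014,0,-0.6],[0.8,0,0,0,0]],
  ],
)

```text
t: 6.2
tool_pos: [0.5053, 0.3047, 0.1335]
orientation: [0.284, 0.959, 0.003, -0.001]
ft_force: [1.8, -0.8, -1.7]
opening: 0.36
```

```bash
python3 st.py
```

```text
t 6.2 p [0.5053 0.3047 0.1335] yaw 147.0 hold r 0.0767 ang 147.48 tcp ang 147.4 r 0.0768 open mm 31.66 F [ 1.8 -0.8 -1.7] T [ 0.05 -0.51  0.25] q6 -1.44
```

apply_moves(
  commands=[
    [[0.8,0.0004,0.0008,0,-0.5],[0.8,0,0,0,0]],
  ],
)

```text
t: 6.4
tool_pos: [0.5055, 0.3051, 0.1335]
orientation: [0.289, 0.957, 0.003, -0.001]
ft_force: [0.7, -3.0, 0.3]
opening: 0.362
```

```bash
python3 st.py
```

```text
t 6.4 p [0.5055 0.3051 0.1335] yaw 146.45 hold r 0.0768 ang 147.1 tcp ang 147.03 r 0.0768 open mm 31.86 F [ 0.7 -3.   0.3] T [-0.47 -0.15  0.33] q6 -1.45
```

apply_moves(
  commands=[
    [[0.8,0.0006,0.001,0,-0.5],[0.8,0,0,0,0]],
  ],
)

```text
t: 6.6
tool_pos: [0.5059, 0.306, 0.1335]
orientation: [0.293, 0.956, 0.003, -0.001]
ft_force: [-0.5, -1.1, -1.0]
opening: 0.361
```

```bash
python3 st.py
```

```text
t 6.6 p [0.5059 0.306  0.1335] yaw 145.9 hold r 0.0769 ang 146.41 tcp ang 146.35 r 0.077 open mm 31.77 F [-0.5 -1.1 -1. ] T [-0.31 -0.03  0.26] q6 -1.46
```

apply_moves(
  commands=[
    [[0.8,0.0005,0.0009,0,-0.6],[0.8,0,0,0,0]],
  ],
)

```text
t: 6.8
tool_pos: [0.5031, 0.3093, 0.1335]
orientation: [0.299, 0.954, 0.004, -0.004]
ft_force: [-1.6, -2.4, -0.5]
opening: 0.272
```

```bash
python3 st.py
```

```text
t 6.8 p [0.5031 0.3093 0.1335] yaw 145.22 hold r 0.081 ang 145.56 tcp ang 145.5 r 0.0812 open mm 23.9 F [-1.6 -2.4 -0.5] T [-1.12  0.27  0.12] q6 -1.48
```

The pawl is free: opening 23.9 mm, pinch at r = 81 mm. Turning back.

apply_moves(
  commands=[
    [[0.8,-0.0031,-0.0048,0,4],[0.8,-0.0027,-0.005,0,4],[0.8,-0.0024,-0.0052,0,4],[0.8,-0.002,-0.0054,0,4],[0.8,-0.0016,-0.0055,0,4]],
  ],
  squeeze=20,
)

```text
t: 7.3
tool_pos: [0.4914, 0.283, 0.1335]
orientation: [0.124, 0.992, 0.003, -0.004]
ft_force: [0.1, -2.7, -0.7]
opening: 0.264
```

```bash
cat >> st.py <<'E'
import sys
if len(sys.argv)>1:
    a=np.arctan2(p[1]-C[1],p[0]-C[0]);dl=np.radians(float(sys.argv[1]));r=.082;c=p[:2]
    print("v est",round(0.01+(np.degrees(a)%360-148.87)/57.3,3))
    for i in range(1,6):
        n=C+r*np.array([np.cos(a+i*dl),np.sin(a+i*dl)]);print((n-c).round(4));c=n
E
python3 st.py 5
```

```text
t 7.3 p [0.4914 0.283  0.1335] yaw 165.76 hold r 0.0809 ang 165.96 tcp ang 165.91 r 0.0811 open mm 23.27 F [ 0.1 -2.7 -0.7] T [-1.11 -0.54 -0.11] q6 -1.1
v est 0.307
[-0.0023 -0.0068]
[-0.0008 -0.0071]
[-0.0002 -0.0072]
[ 0.0004 -0.0071]
[ 0.001  -0.0071]
```

apply_moves(
  commands=[
    [[0.8,-0.0016,-0.0069,0,5],[0.8,-0.0008,-0.0071,0,5],[0.8,-0.0002,-0.0072,0,5],[0.8,0.0004,-0.0071,0,5],[0.8,0.001,-0.0071,0,5]],
  ],
)

```text
t: 7.8
tool_pos: [0.4906, 0.2465, 0.1335]
orientation: [-0.1, 0.995, 0.002, -0.004]
ft_force: [0.7, -2.6, -2.6]
opening: 0.263
```

```bash
python3 st.py 5
```

```text
t 7.8 p [0.4906 0.2465 0.1335] yaw 191.52 hold r 0.081 ang 192.03 tcp ang 191.96 r 0.0812 open mm 23.15 F [ 0.7 -2.6 -2.6] T [-0.93 -0.87 -0.21] q6 -0.61
v est 0.762
[ 0.001  -0.0071]
[ 0.0024 -0.0067]
[ 0.003  -0.0065]
[ 0.0035 -0.0062]
[ 0.004  -0.0059]
```

apply_moves(
  commands=[
    [[0.8,0.0017,-0.0069,0,5],[0.8,0.0024,-0.0067,0,5],[0.8,0.003,-0.0065,0,5],[0.8,0.0035,-0.0062,0,5],[0.8,0.004,-0.0059,0,5]],
  ],
)

```text
t: 8.3
tool_pos: [0.5059, 0.2128, 0.1335]
orientation: [-0.32, 0.948, 0.001, -0.004]
ft_force: [1.0, -2.5, -1.6]
opening: 0.267
```

```bash
python3 st.py 3.2
```

```text
t 8.3 p [0.5059 0.2128 0.1335] yaw 217.28 hold r 0.0814 ang 218.31 tcp ang 218.25 r 0.0816 open mm 23.53 F [ 1.  -2.5 -1.6] T [-0.65 -0.51 -0.22] q6 -0.1
v est 1.221
[ 0.0026 -0.0038]
[ 0.0031 -0.0033]
[ 0.0033 -0.0032]
[ 0.0035 -0.003 ]
[ 0.0036 -0.0028]
```

apply_moves(
  commands=[
    [[0.8,0.0028,-0.0036,0,3.2],[0.8,0.002,-0.002,0,2.5],[0.8,0,0,0,0],[0.8,0,0,0,0]],
  ],
)

```text
t: 8.7
tool_pos: [0.5122, 0.2056, 0.1335]
orientation: [-0.368, 0.93, 0.001, -0.004]
ft_force: [0.4, -3.1, -0.4]
opening: 0.264
```

```bash
python3 st.py 1; python3 - <<'E'
from h import *
p,d=optics.read_camera("top");c=K("top");u,v=proj(c,(.57,.263,.15));u,v=int(u),int(v)
cv2.imwrite("pics/t3.png",cv2.resize(p[v-75:v+75,u-75:u+75,::-1],None,fx=4,fy=4,interpolation=cv2.INTER_CUBIC))
E
```

```text
t 8.7 p [0.5122 0.2056 0.1335] yaw 223.17 hold r 0.0816 ang 225.04 tcp ang 224.99 r 0.0817 open mm 23.27 F [ 0.4 -3.1 -0.4] T [-0.84  0.19  0.26] q6 0.02
v est 1.338
[ 0.0008 -0.0012]
[ 0.001 -0.001]
[ 0.0011 -0.001 ]
[ 0.0011 -0.0009]
[ 0.0011 -0.0009]
```

View pics/t3.png

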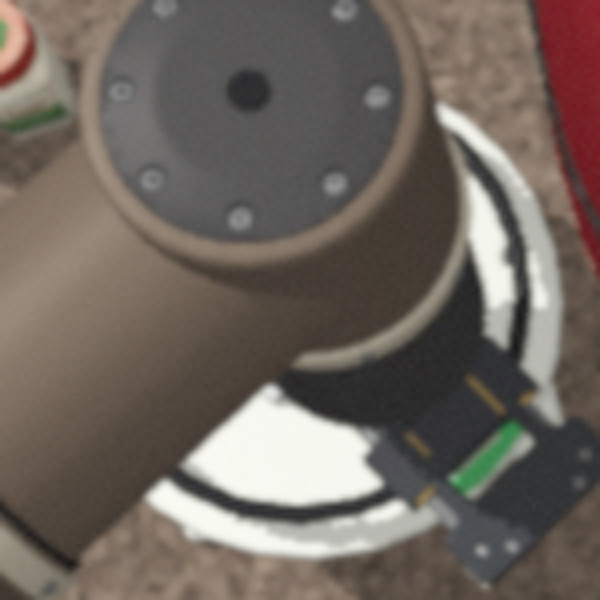

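The gripper sits over the middle of the green band, at v ≈ 1.33. Releasing now.

apply_moves(
  commands=[
    [[0.25,0,0,0,0],[0.25,0,0,0,0],[0.25,0,0,0,0],[0.25,0,0,0,0],[0.25,0,0,0,0]],
  ],
)

```text
t: 9.25
tool_pos: [0.5145, 0.2096, 0.1346]
orientation: [-0.368, 0.93, 0.002, -0.0]
ft_force: [-0.6, 0.1, 0.2]
opening: 0.662
```

```bash
python3 st.py 1
```

```text
t 9.25 p [0.5145 0.2096 0.1346] yaw 223.16 hold r 0.0773 ang 224.11 tcp ang 224.04 r 0.0773 open mm 58.24 F [-0.6  0.1  0.2] T [0.03 0.04 0.02] q6 0.02
v est 1.322
[-0.0024 -0.0043]
[ 0.001 -0.001]
[ 0.001 -0.001]
[ 0.0011 -0.001 ]
[ 0.0011 -0.0009]
```

Forces are zero. I'll raise straight up, then back away and look.

apply_moves(
  commands=[
    [[0.25,0,0,0.02,0],[0.25,0,0,0.03,0],[0.25,0,0,0.04,0],[0.25,0,0,0.04,0],[0.25,0,0,0.03,0]],
  ],
)

```text
t: 9.75
tool_pos: [0.5098, 0.2075, 0.2945]
orientation: [-0.368, 0.93, 0.001, -0.006]
ft_force: [0.8, 0.6, -0.1]
opening: 0.746
```

apply_moves(
  commands=[
    [[0.25,-0.02,0.03,0,0],[0.25,-0.02,0.04,0,0],[0.25,-0.02,0.04,0,0],[0.25,-0.02,0.04,0,0],[0.25,0,0,0,0]],
  ],
)

```text
t: 10.25
tool_pos: [0.4284, 0.3626, 0.3018]
orientation: [-0.365, 0.931, 0.004, -0.001]
ft_force: [0.3, 0.1, -0.3]
opening: 0.751
```

```bash
python3 st.py; python3 - <<'E'
from h import *
for n in("scene","wrist","top"):
    c=K(n);p,d=optics.read_camera(n);np.savez(n+"9.npz",p=p,d=d,R=c[3],t=c[4])
    if n=="scene": a=p[130:290,200:400]
    if n=="top": b=p[130:290,150:350]
    if n=="wrist": w=p
im=np.hstack([cv2.resize(a,(400,320)),cv2.resize(b,(400,320))]);cv2.imwrite("pics/e.png",im[:,:,::-1]);cv2.imwrite("pics/ew.png",w[:,:,::-1])
E
```

```text
t 10.25 p [0.4284 0.3626 0.3018] yaw 222.87 hold r 0.1728 ang 144.97 tcp ang 144.95 r 0.1729 open mm 66.08 F [ 0.3  0.1 -0.3] T [ 0.    0.   -0.01] q6 -0.3
```

View pics/e.png

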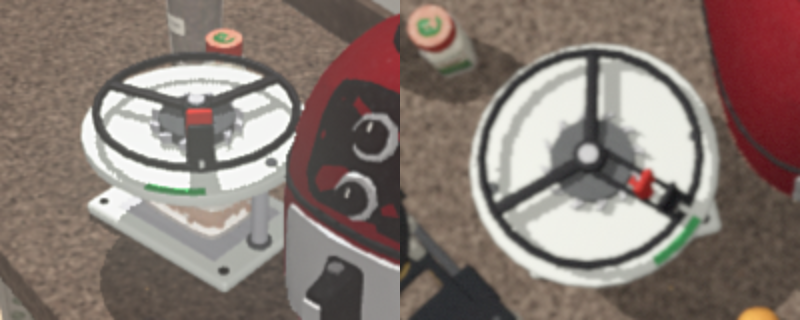

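The pointer sits at the clockwise-start edge of the green band region, with the grip at about (672,195) and the hub at (588,153). I'll measure the wheel angle, stillness, trigger radius and tub numerically.

```bash
python3 - <<'E'
from h import *
C=np.array([.570,.2633])
def meas(n,p,d,c):
    W=world(n,d,c);hsv=cv2.cvtColor(p,cv2.COLOR_RGB2HSV).astype(int);H,S,V=hsv[...,0],hsv[...,1],hsv[...,2]
    rr=np.hypot(W[...,0]-C[0],W[...,1]-C[1])
    for nm,m in(("red",((H<8)|(H>172))&(S>150)),("grip",(V<80))):
        q=W[m&(rr<.1)&(W[...,2]>.185)&(W[...,2]<.198)]
        if len(q): 
            v=np.median(q,0)[:2]-C;a=np.degrees(np.arctan2(v[1],v[0]))%360;print(n,nm,len(q),"r",np.hypot(*v).round(4),"ang",a.round(1),"v",round(.01+(a-148.9)/57.3,3))
for n in("scene","top","wrist"):
    for _ in range(2):
        c=K(n);p,d=optics.read_camera(n);meas(n,p,d,c)
def tub(p,d):
    W=world("scene",d,K("scene"));rr=np.hypot(W[...,0]-C[0],W[...,1]-C[1]);m=(rr<.09)&(W[...,2]>.03)&(W[...,2]<.07);return m.sum(),np.median(W[m],0)
z=np.load("scene0.npz");print("tub",tub(z["p"],z["d"]));z=np.load("scene9.npz");print(tub(z["p"],z["d"]))
E
```

```text
scene red 18 r 0.0653 ang 238.6 v 1.576
scene red 19 r 0.0638 ang 239.2 v 1.586
top red 53 r 0.0652 ang 238.8 v 1.578
top grip 47 r 0.0917 ang 239.4 v 1.589
top red 49 r 0.0649 ang 239.2 v 1.586
top grip 49 r 0.0919 ang 239.2 v 1.586
wrist red 130 r 0.0633 ang 230.4 v 1.433
wrist grip 12 r 0.0884 ang 231.2 v 1.446
wrist red 125 r 0.0633 ang 230.6 v 1.436
wrist grip 9 r 0.089 ang 231.2 v 1.446
tub (np.int64(432), array([0.54965716, 0.20704845, 0.04447158]))
(np.int64(430), array([0.55005821, 0.20680445, 0.0448249 ]))
```

```bash
python3 -c "
from bench import arm
print(arm.read_state()['ft_force']); print(arm.finish_job())"
```

```text
[-0.28864219 -0.29064796  0.38614765]
the job is handed in; nothing more can be done
None
```

The press is backed off and the job is handed in at about 10.5 s. I eased the wheel about 0.05 rad tighter under a light squeeze until the trigger gave way (pinch 32 to 24 mm). Then I turned it back to about 1.33 with the trigger held and released over the middle of the green band. The pawl dropped in at the next notch and I backed away.

**Last checks:**
- **Wheel:** the scene and top cameras put it at 1.58 to 1.59 rad, still between pairs of frames.
- **Pawl:** the trigger is about 64 to 65 mm from the axis, so the pawl is home.
- **Tub:** it reads within about 1 mm of where it was.
- **Forces:** they are about zero, with the gripper clear of the press.

**Disagreements:**
- **Wrist camera:** its partial, oblique view gave 1.43 to 1.45 rad, which is just under the required 1.45. I put this down to its poor angle and trusted the other two cameras.
- **Fingertips:** they sat about 30 mm higher than the reported tool position. My first squeeze therefore closed on air above the paddles and moved nothing. I corrected the height from the images.
- **Not checked:** I did not measure the mug, mandarin or tin at the end. The arm did not go near them.

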